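# Set the hotplate dial and start it

## Robot

A 6-joint arm with a two-finger parallel gripper is mounted at the origin on a cart in front of the work surface, level with it; the furniture and walls round the work are solid. World frame = base frame: x ahead of the robot, y to its left, z up, the work surface at z = 0. Lengths are in m, angles in degrees, forces in N, time in s.
With the tool pointing down it reaches from about 0.3 to 0.75 m from the base axis. Payload 8.5 kg.
Tool frame: the origin (TCP) lies between the finger pads; the fingertips stand 19 mm ahead of it and the grasp point (between the pads) is the TCP; z points along the fingers, y is the line along which they close (so a half turn about z gives the same grasp; the last joint's range is limited). The gripper opens to 85 mm and grips with 20 to 120 N. Pads are 22 mm wide; open, the fingers measure 114 mm over their backs; the gripper's body (76 mm by 85 mm) begins 54 mm behind the grasp point. The pads swing forward as they close: fully open they stand 13 mm farther back than shut.
Start: joints at [-85.904, 21.807, 74.336, -0, 83.858, -12.336], TCP at [0.156, -0.528, 0.25] pointing down, gripper open.
Joint ranges: [-178.18, 178.18], [-50.72, 133.34], [12.68, 142.11], [-81.47, 261.47], [9.98, 163.14], [-165.26, 165.26]. Speed limits (degrees/s): [136.94, 136.94, 180, 180, 180, 180].

## Interface

Orientations are given as a 3x3 rotation matrix whose columns are the frame's x, y, z axes.
In Python, from rig import env, optics gives the robot as it stands.
- The arm moves only by the tool arm_command, never from a script. Its argument "commands" is one flat list of numbers, 7 for each row, row after row: the closure, from -1 (fully open) to 1 (shut), so that 0 is half open, then the shift along the tool's x, y, z as a fraction of full scale, then the turn, a rotation vector about the tool's x, y, z as a fraction of full scale. A call has 1 to 12 rows; each row is the pose to reach, as a shift and turn from the pose commanded when the call began, along the tool's axes at that moment; what a row does not reach only later rows make up. Full scale, the value 1, is 500 mm for a shift and 120 degrees for a turn. A row lasts 1/12 s, in which the tool goes at most 41.7 mm and 7.16 degrees, less where a joint would pass 70% of its speed; a pose out of reach is approached as far as the arm can. A call with a number of a shift or a turn outside -1 to 1 is refused whole. A call with a gripper value outside its range is refused whole. The fingers move at their own pace and stop on an object; "newtons" is the grip in N (left out, the last holds). Time passes only in rows, so rows that repeat a pose let the fingers close. It gives the time, the measured TCP pose, the force, the opening and the grip force at its end, in the units of the state.
- env.observe(): the state, without advancing time (a new reading comes with each control period).
- optics.get_image(name): name is "scene" or "top" or "wrist"; returns a dict with "image" (480x640x3 uint8, red, green, blue), "intrinsics" (3x3 intrinsics, pixels), "k1" (the pictures are not rectified: a ray, as slopes to the right and down, at radius r is drawn at 1 + k1 r^2 times it, then the intrinsics apply), "origin" and "orientation" of the camera in the world; the wrist camera has in their place "tool_from_camera" (4x4, takes a point from camera to tool coordinates, whose origin is the TCP and whose axes are the flange's). Camera axes: x right, y down, z forward; pixel columns grow to the right and rows downward; lengths in m; the calibration is good to about 2 mm. A picture is of the moment at which its call begins: read the wrist's pose just before it. There is no depth.
- env.close_job(): hands the job in; it is judged then, once.
The state is a dict: "time_s": time; "q": joint angles; "qvel": joint speeds; "joint_efforts": joint torques, N m; "position": TCP position; "tool_rot": TCP orientation; "ft_force": force on the tool from outside, world axes, zero at the start; "wrist_torque": the same for the moment, N m; "grip_width": finger opening in m; "gripper_force": force on a finger pad.
Only numpy, scipy, OpenCV 4.12 (cv2) and the standard library are available. Lean on these libraries where they do the work, as an engineer would, in place of code of your own. Each camera call takes 0.05 s, during which the arm holds its last target. There are 200 camera calls.

## Task

Turn the hotplate's knurled dial clockwise with your fingertips, without gripping it, until it clicks into the setting marked with three dots, and take your fingers off it. Then press the start button beside it fully down and let go. Turn and press lightly, leave the hotplate and the mug on it where they are, and do not shift or lift the things around it.

Things in the scene. Friction and masses are not known exactly. Their poses are not given: they have to be found in the camera images.
- hotplate: loose table-top hotplate, 3 to 4 kg, steel case 330 x 240 mm, its top 50 mm above the worktop. Origin: centre of the underside; x points from the black control panel (near the robot) to the heating end, y left, z up. Round dark cooking plate 170 mm across, top at 62 mm, centred at x +70 mm; dial at x -105, y +30 mm; start button at x -105, y -78 mm
- dial_top (a point): centre of the dial's flat top, 78 mm above the worktop. Low black drum, upright axis, 90 mm across its 36-ribbed knurled edge, 20 mm tall. Press a fingertip on the flat top about 33 mm from the centre and drag it round (best with the hand turning along; or drag along the ribs). Sprung: it gives down up to 6 mm (3 N to start, then 1.2 N per mm) and rises when let go
- dial_pointer (a point): outer end of the white pointer line on the dial's top, 40 mm from the centre, 78 mm above the worktop; turns with the dial. Seen in the hotplate's frame from the dial's centre it stands 75 degrees left of +x at off and 15 degrees right of +x at three dots. The dots are in rows on the panel round the dial
- dial (a joint): dial angle, rad, growing clockwise seen from above. Settings: 0 (off, a white bar), 0.524 (one dot), 1.047 (two), 1.571 (three), 2.094 (four), 2.618 (five), stops at both ends. Starts at about one or two dots. A click takes about 0.05 N m to get over (1.5 N at 33 mm from the centre); let go between two settings, it snaps to the nearer one
- start_top (a point): centre of the top of the start button: a round grey push button 26 mm across in a black collar, 108 mm to the right of the dial's centre, top 72 mm above the worktop. It is pressed straight down
- start (a joint): travel of the start button, m: 0 up, 0.006 fully down (5 N); springs back
- copper_mug: copper mug, 68 mm across, 72 mm tall, with a handle, standing loose on the cooking plate; origin at the centre of its underside
- kitchen_timer: wind-up kitchen timer, 63 mm across, 47 mm tall, loose on the worktop to the left of the hotplate; not to be used; origin at the centre of its underside
- salt_cellar: round oak salt cellar, 67 mm across, 60 mm tall, loose on the worktop to the right of the hotplate; origin at the centre of its underside

How it is judged:
By the outcome, as a careful person would: the job done as asked, in the order asked, and still so for the second after the job is handed in, with the robot touching nothing.
It also fails if it takes over 45 s, if anything falls off the work surface, if the arm or the gripper's body presses on something with over 40 N, if the wrist force passes 120 N, or if a joint passes its speed limit or range.

## Working session

There is one attempt and no reset: what is moved stays moved. The work goes in short steps, Python scripts to look and compute and a tool call to move; the robot and the scene stay as the last step left them, time stands still between calls to the robot, and variables do not carry over. Pictures are saved under pics/ and viewed, at most 10 in all, crops included, and the job is handed in when it is done.

Besides the shell and the picture viewer there is one more tool, called after ">>>" by a JSON object that holds its "fn" and its "kwargs", one argument or row to a line. arm_command: Moves the arm, as the interface text tells. Shift numbers are shares of 500 mm and turn numbers shares of 120 degrees, none past 1 either way. Its arguments: {"type":"object","properties":{"commands":{"type":"array","items":{"type":"number"}},"newtons":{"type":"number"}},"required":["commands"]}

```bash
mkdir -p pics
cat > h.py <<'E'
import numpy as np, cv2
from rig import env, optics
def snap(n,f):
    s=env.observe(); d=optics.get_image(n)
    cv2.imwrite('pics/'+f,d['image'][:,:,::-1])
    if n=='wrist':
        T=np.array(d['tool_from_camera']); R=np.array(s['tool_rot']); 
        d['origin']=R@T[:3,3]+np.array(s['position']); d['orientation']=R@T[:3,:3]
    return d
def ray(d,px,z):
    K=np.array(d['intrinsics']);k=d['k1']
    u=cv2.undistortPoints(np.array([[px]],float),K,np.array([k,0,0,0.]))[0,0]
    v=np.array(d['orientation'])@np.array([u[0],u[1],1]); o=np.array(d['origin'])
    return o+v*(z-o[2])/v[2]
E
python3 - <<'E'
from h import *
import pickle
np.set_printoptions(precision=4,suppress=True)
for n in('top','scene'):
    d=snap(n,n+'0.png'); pickle.dump(d,open(n+'.pkl','wb')); print(n,d['origin'],d['k1'])
s=env.observe(); print(s['tool_rot'],s['position'],s['time_s'])
E
```

```text
top [0.3994 0.0593 0.9179] -0.10128233350286271
scene [-0.0033  0.5752  0.6798] 0.028217541260424937
[[ 0.9592  0.2829 -0.0001]
 [ 0.2829 -0.9592  0.0013]
 [ 0.0003 -0.0013 -1.    ]] [ 0.1556 -0.5273  0.2498] 0.1
```

View pics/top0.png

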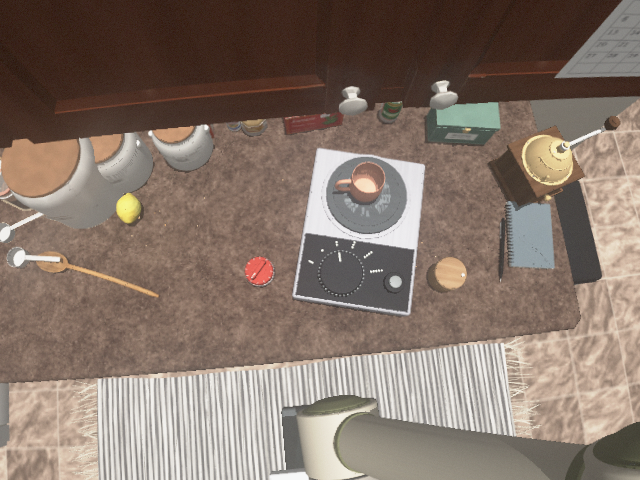

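The top view shows the hotplate with its dial at about (341,272), the button at (395,283) and the pointer end near (339,252). The cabinet overhangs only the far side.

Run:
```python
from h import *
import pickle
np.set_printoptions(precision=4,suppress=True)
d=pickle.load(open('top.pkl','rb'));im=d['image']
D=ray(d,(341,272),.078);B=ray(d,(395,282),.072);P=ray(d,(339,252),.078)
print(D,B,P,np.linalg.norm((D-B)[:2]))
for p in((316,150),(424,163),(411,313),(294,299)):print(ray(d,p,.05))
cv2.imwrite('pics/c1.png',cv2.resize(im[225:320,285:420],None,fx=5,fy=5,interpolation=cv2.INTER_CUBIC)[:,:,::-1])
```

```text
[ 0.5274 -0.0193  0.078 ] [ 0.4982 -0.1233  0.072 ] [ 0.5674 -0.0198  0.078 ] 0.1081009344434149
[0.8018 0.0016 0.05  ]
[ 0.7507 -0.2284  0.05  ]
[ 0.4361 -0.1516  0.05  ]
[0.4867 0.0773 0.05  ]
```

View pics/c1.png

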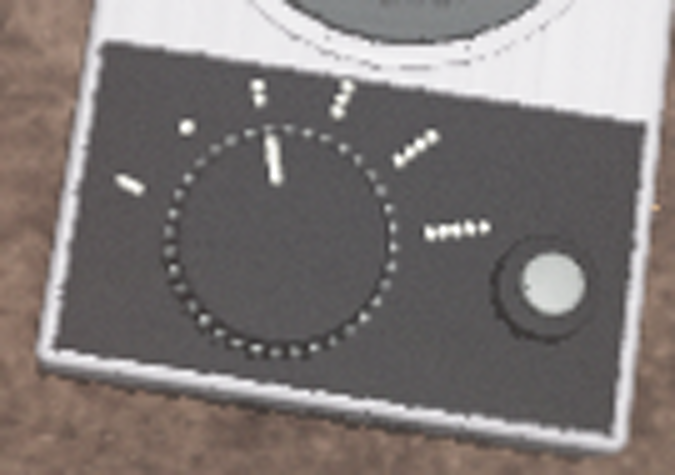

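The pointer is at two dots, so it needs 30° clockwise. I'll go above the dial with the fingers about 55 mm apart, so that both tips land on the flat top and turn the dial about its axis.

>>> {"fn": "arm_command", "kwargs": {
  "commands": [-0.3, 0.99, -0.764, 0.1, 0, 0, 0, -0.3, 0.99, -0.764, 0.1, 0, 0, 0, -0.3, 0.99, -0.764, 0.1, 0, 0, 0, -0.3, 0.99, -0.764, 0.1, 0, 0, 0, -0.3, 0.99, -0.764, 0.1, 0, 0, 0, -0.3, 0.99, -0.764, 0.1, 0, 0, 0, -0.3, 0.99, -0.764, 0.1, 0, 0, 0, -0.3, 0.99, -0.764, 0.1, 0, 0, 0, -0.3, 0.99, -0.764, 0.1, 0, 0, 0, -0.3, 0.99, -0.764, 0.1, 0, 0, 0, -0.3, 0.99, -0.764, 0.1, 0, 0, 0, -0.3, 0.99, -0.764, 0.1, 0, 0, 0]
}}

```text
time_s: 1.1
position: [0.4486, -0.1218, 0.2102]
tool_rot: [[0.959, 0.283, -0.0], [0.283, -0.959, 0.0], [-0.0, -0.0, -1.0]]
ft_force: [1.0, -2.2, 0.4]
grip_width: 0.0555
gripper_force: 0.0
```

>>> {"fn": "arm_command", "kwargs": {
  "commands": [-0.3, 0.2, -0.15, 0, 0, 0, 0, -0.3, 0.2, -0.15, 0, 0, 0, 0, -0.3, 0.2, -0.15, 0, 0, 0, 0, -0.3, 0.2, -0.15, 0, 0, 0, 0, -0.3, 0.2, -0.15, 0, 0, 0, 0, -0.3, 0.2, -0.15, 0, 0, 0, 0]
}}

```text
time_s: 1.6
position: [0.5222, -0.0237, 0.2101]
tool_rot: [[0.959, 0.283, -0.001], [0.283, -0.959, 0.0], [-0.001, -0.0, -1.0]]
ft_force: [-0.8, -0.7, 0.7]
grip_width: 0.0555
gripper_force: 0.0
```

Run:
```python
from h import *
import pickle
d=snap('wrist','w1.png'); pickle.dump(d,open('w.pkl','wb')); print(d['origin'],env.observe()['position'],env.observe()['q'])
```

```text
[ 0.58568956 -0.00454385  0.33368631] [ 0.522048   -0.02431288  0.21028207] [-1.56535295e+01  2.10269129e+01  8.25828097e+01 -1.29450758e-02
  7.64341028e+01  5.79659051e+01]
```

View pics/w1.png

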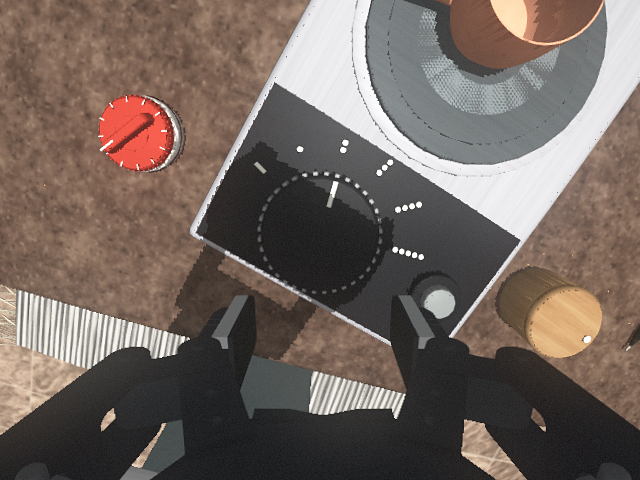

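The wrist view shows the dial ring at x 259–382, y 172–293 (centre about (320,233)). The pointer runs from (330,206) to (337,180), and the button is at (438,304).

Run:
```python
from h import *
import pickle
d=pickle.load(open('w.pkl','rb'))
D=ray(d,(320.5,232.5),.078);B=ray(d,(438,304),.072);P=ray(d,(337,181),.078)
print(D,B,P,np.linalg.norm((D-B)[:2]),np.linalg.norm((D-P)[:2]),np.degrees(np.arctan2(*(P-D)[[1,0]])))
s=env.observe();R=np.array(s['tool_rot']);print(R.T@(np.array([.5275,-.0193,.2])-s['position']), R.T@(D-s['position']))
```

```text
[ 0.5301198  -0.01949757  0.078     ] [ 0.5004138  -0.12281611  0.072     ] [ 0.56803244 -0.0201225   0.078     ] 0.10750426108345405 0.0379177892427304 -0.9443505413150897
[ 0.00665246 -0.00326924  0.01027771] [ 0.00920346 -0.00231395  0.13227558]
```

>>> {"fn": "arm_command", "kwargs": {
  "commands": [-0.3, 0.016, -0.006, 0.08, 0, 0, 0, -0.3, 0.016, -0.006, 0.16, 0, 0, 0, -0.3, 0.016, -0.006, 0.21, 0, 0, 0, -0.3, 0.016, -0.006, 0.21, 0, 0, 0, -0.3, 0.016, -0.006, 0.21, 0, 0, 0, -0.3, 0.016, -0.006, 0.21, 0, 0, 0]
}}

```text
time_s: 2.15
position: [0.5301, -0.0195, 0.1073]
tool_rot: [[0.96, 0.282, 0.003], [0.282, -0.96, -0.001], [0.002, 0.001, -1.0]]
ft_force: [-0.2, -0.7, -0.2]
grip_width: 0.0553
gripper_force: 0.0
```

Position is good. I'll descend in small steps until contact.

>>> {"fn": "arm_command", "kwargs": {
  "commands": [-0.3, 0, 0, 0.012, 0, 0, 0, -0.3, 0, 0, 0.022, 0, 0, 0, -0.3, 0, 0, 0.022, 0, 0, 0, -0.3, 0, 0, 0.022, 0, 0, 0]
}}

```text
time_s: 2.48
position: [0.5294, -0.0185, 0.0947]
tool_rot: [[0.959, 0.283, 0.0], [0.283, -0.959, -0.0], [0.0, 0.0, -1.0]]
ft_force: [0.7, 0.6, -0.0]
grip_width: 0.0554
gripper_force: 0.0
```

>>> {"fn": "arm_command", "kwargs": {
  "commands": [-0.3, 0, 0, 0.004, 0, 0, 0, -0.3, 0, 0, 0.006, 0, 0, 0, -0.3, 0, 0, 0.006, 0, 0, 0, -0.3, 0, 0, 0.006, 0, 0, 0]
}}

```text
time_s: 2.82
position: [0.5297, -0.0185, 0.0918]
tool_rot: [[0.959, 0.283, 0.001], [0.283, -0.959, -0.0], [0.001, 0.0, -1.0]]
ft_force: [0.3, -0.0, 5.1]
grip_width: 0.0554
gripper_force: 2.0
```

Contact at 5 N. I'll press 2 mm more and turn 31° clockwise.

>>> {"fn": "arm_command", "kwargs": {
  "commands": [-0.3, 0, 0, 0.004, 0, 0, 0, -0.3, 0, 0, 0.004, 0, 0, 0.025, -0.3, 0, 0, 0.004, 0, 0, 0.055, -0.3, 0, 0, 0.004, 0, 0, 0.085, -0.3, 0, 0, 0.004, 0, 0, 0.115, -0.3, 0, 0, 0.004, 0, 0, 0.145, -0.3, 0, 0, 0.004, 0, 0, 0.175, -0.3, 0, 0, 0.004, 0, 0, 0.205, -0.3, 0, 0, 0.004, 0, 0, 0.235, -0.3, 0, 0, 0.004, 0, 0, 0.26, -0.3, 0, 0, 0.004, 0, 0, 0.26, -0.3, 0, 0, 0.004, 0, 0, 0.26]
}}

```text
time_s: 3.82
position: [0.5301, -0.0194, 0.0901]
tool_rot: [[0.967, -0.255, 0.002], [-0.255, -0.967, -0.002], [0.002, 0.001, -1.0]]
ft_force: [0.4, -4.5, 7.3]
grip_width: 0.0557
gripper_force: 3.1
```

Run:
```python
from h import *
s=env.observe();print(s['wrist_torque'],s['ft_force'])
d=snap('top','t2.png');a=d['image'][225:320,285:420]
cv2.imwrite('pics/c2.png',cv2.resize(a,None,fx=4,fy=4)[:,:,::-1])
```

```text
[-0.77537074 -0.01770195  0.05022628] [ 0.35871792 -4.51680141  7.30750503]
```

View pics/c2.png

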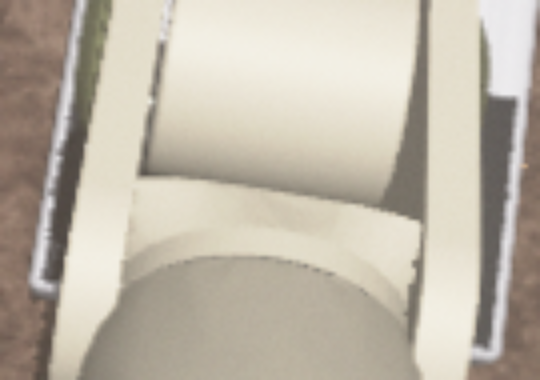

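The arm hides the dial from above, so I'll lift straight up and check with the wrist camera.

>>> {"fn": "arm_command", "kwargs": {
  "commands": [-0.3, 0, 0, -0.02, 0, 0, 0, -0.3, 0, 0, -0.08, 0, 0, 0, -0.3, 0, 0, -0.15, 0, 0, 0, -0.3, 0, 0, -0.2, 0, 0, 0, -0.3, 0, 0, -0.2, 0, 0, 0, -0.3, 0, 0, -0.2, 0, 0, 0]
}}

```text
time_s: 4.37
position: [0.5295, -0.0183, 0.1907]
tool_rot: [[0.967, -0.255, 0.002], [-0.255, -0.967, -0.0], [0.002, -0.0, -1.0]]
ft_force: [-0.2, 0.2, -0.8]
grip_width: 0.0552
gripper_force: 0.0
```

Run:
```python
from h import *
import pickle
d=snap('wrist','w2.png'); pickle.dump(d,open('w.pkl','wb'))
```

```text
(no output)
```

View pics/w2.png

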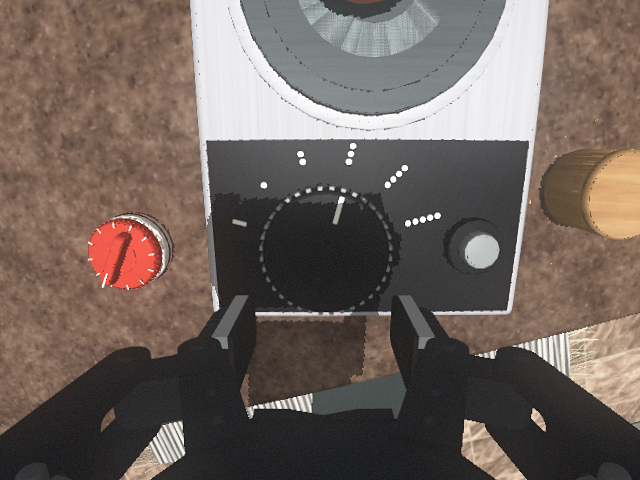

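The pointer (342,198) from the centre (326,250) now lies toward the three-dot row, and the button is at (481,251).

Run:
```python
from h import *
import pickle
d=pickle.load(open('w.pkl','rb'))
D=ray(d,(326,250),.078);B=ray(d,(481.5,251),.072);P=ray(d,(342,198),.078)
L=ray(d,(207,140),.05);Rr=ray(d,(529,140),.05);y=L-Rr
print(D,B,np.degrees(np.arctan2(*(P-D)[[1,0]]))-np.degrees(np.arctan2(-y[0],y[1])),np.linalg.norm((D-B)[:2]))
s=env.observe();R=np.array(s['tool_rot']);print(R.T@(B-s['position'])/.5)
```

```text
[ 0.53047474 -0.02059595  0.078     ] [ 0.50092414 -0.12380531  0.072     ] -16.678302349091897 0.10735645509598674
[-0.00031687  0.21851103  0.23463206]
```

The dial is at three dots (measured −16.7° against −15°). Next, close the fingers and go above the button.

>>> {"fn": "arm_command", "kwargs": {
  "commands": [1, 0, 0.07, 0, 0, 0, 0, 1, 0, 0.14, 0, 0, 0, 0, 1, 0, 0.217, 0, 0, 0, 0, 1, 0, 0.217, 0, 0, 0, 0, 1, 0, 0.217, 0.06, 0, 0, 0, 1, 0, 0.217, 0.12, 0, 0, 0, 1, 0, 0.217, 0.165, 0, 0, 0, 1, 0, 0.217, 0.165, 0, 0, 0, 1, 0, 0.217, 0.165, 0, 0, 0],
  "newtons": 20
}}

```text
time_s: 5.17
position: [0.5011, -0.1229, 0.1059]
tool_rot: [[0.967, -0.255, -0.004], [-0.255, -0.967, 0.002], [-0.004, -0.001, -1.0]]
ft_force: [-0.1, -0.8, 0.4]
grip_width: 0.0
gripper_force: 0.0
```

>>> {"fn": "arm_command", "kwargs": {
  "commands": [1, 0, 0, 0.015, 0, 0, 0, 1, 0, 0, 0.027, 0, 0, 0, 1, 0, 0, 0.032, 0, 0, 0, 1, 0, 0, 0.032, 0, 0, 0, 1, 0, 0, 0.032, 0, 0, 0]
}}

```text
time_s: 5.58
position: [0.5019, -0.1234, 0.0913]
tool_rot: [[0.967, -0.255, 0.0], [-0.255, -0.967, -0.0], [0.0, 0.0, -1.0]]
ft_force: [0.6, 0.5, -0.4]
grip_width: 0.0001
gripper_force: 0.0
```

>>> {"fn": "arm_command", "kwargs": {
  "commands": [1, 0, 0, 0.003, 0, 0, 0, 1, 0, 0, 0.006, 0, 0, 0, 1, 0, 0, 0.006, 0, 0, 0, 1, 0, 0, 0.006, 0, 0, 0]
}}

```text
time_s: 5.92
position: [0.502, -0.1235, 0.0882]
tool_rot: [[0.967, -0.255, 0.001], [-0.255, -0.967, -0.0], [0.001, 0.0, -1.0]]
ft_force: [-0.5, 0.2, 2.8]
grip_width: -0.0
gripper_force: 1.5
```

>>> {"fn": "arm_command", "kwargs": {
  "commands": [1, 0, 0, 0.004, 0, 0, 0, 1, 0, 0, 0.007, 0, 0, 0, 1, 0, 0, 0.007, 0, 0, 0, 1, 0, 0, 0.007, 0, 0, 0]
}}

```text
time_s: 6.25
position: [0.502, -0.1235, 0.085]
tool_rot: [[0.967, -0.255, 0.001], [-0.255, -0.967, -0.0], [0.001, 0.0, -1.0]]
ft_force: [-1.6, 1.2, 8.4]
grip_width: 0.0002
gripper_force: 4.4
```

>>> {"fn": "arm_command", "kwargs": {
  "commands": [1, 0, 0, 0.002, 0, 0, 0, 1, 0, 0, 0.002, 0, 0, 0, 1, 0, 0, 0.002, 0, 0, 0]
}}

```text
time_s: 6.5
position: [0.502, -0.1235, 0.0848]
tool_rot: [[0.967, -0.255, 0.002], [-0.255, -0.967, -0.001], [0.002, 0.0, -1.0]]
ft_force: [-3.3, 2.6, 18.2]
grip_width: -0.0
gripper_force: 8.8
```

Run:
```python
from h import *
s=env.observe();print(s['position'],s['ft_force'],s['wrist_torque'])
d=snap('wrist','w3.png')
d=snap('scene','s3.png')
import pickle
t=pickle.load(open('scene.pkl','rb'))
# project button in scene
K=d['intrinsics'];p=np.array(d['orientation']).T@(np.array([.501,-.1235,.066])-d['origin']);print(np.array(K)@p/p[2])
```

```text
[ 0.5020432  -0.12345601  0.08480255] [-3.34218886  2.59944194 18.181713  ] [0.37141625 0.65972601 0.01257286]
[421.85442236 242.37669545   1.        ]
```

It reached a hard stop with the fingertips at 66 mm, which is the button fully down. Release upwards.

>>> {"fn": "arm_command", "kwargs": {
  "commands": [1, 0, 0, -0.01, 0, 0, 0, 1, 0, 0, -0.03, 0, 0, 0, 1, 0, 0, -0.1, 0, 0, 0, 1, 0, 0, -0.18, 0, 0, 0, 1, 0, 0, -0.24, 0, 0, 0, 1, 0, 0, -0.24, 0, 0, 0, 1, 0, 0, -0.24, 0, 0, 0]
}}

```text
time_s: 7.18
position: [0.502, -0.1235, 0.2043]
tool_rot: [[0.967, -0.255, 0.002], [-0.255, -0.967, -0.001], [0.003, 0.001, -1.0]]
ft_force: [0.9, -0.9, -1.0]
grip_width: 0.0
gripper_force: 0.0
```

Run:
```python
from h import *
print(env.observe()['ft_force'])
d=snap('wrist','w4.png')
```

```text
[ 0.87804974 -0.91526518 -1.00909856]
```

View pics/w4.png

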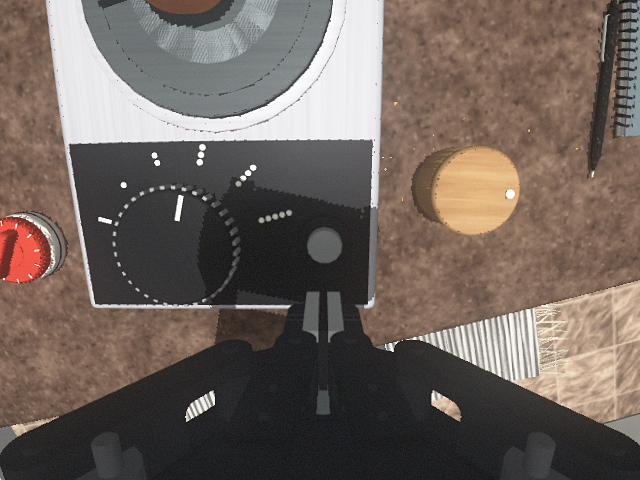

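The view shows the hotplate with the button up at (324,245). The pointer end is near (180,196) and the ring centre near (177,245), so I'll measure the angle properly.

Run:
```python
from h import *
d=snap('wrist','w5.png');im=d['image'].astype(int)
print(d['k1'],np.array(d['orientation']))
m=(im.min(2)>150)
n,l,st,c=cv2.connectedComponentsWithStats(m.astype(np.uint8)[135:320,90:300])
for i in range(1,n):
    if st[i,4]>=15:
        p=c[i]+[90,135]; ys,xs=np.where(l==i)
        w=np.array([ray(d,(x+90,y+135),.078)[:2] for x,y in zip(xs,ys)])
        e=np.linalg.svd(w-w.mean(0))[2][0]; e*=np.sign(e[0])
        print(p,st[i,4],w.mean(0).round(4),'dir',np.degrees(np.arctan2(e[1],e[0])).round(1))
L=ray(d,(70,144),.05);R=ray(d,(372,140),.05);y=L-R;print('yaw',np.degrees(np.arctan2(-y[0],y[1])))
for q in((177,245),(113,245),(241,245),(177,186),(177,304)):print(ray(d,q,.078)[:2])
a=d['image'][130:320,60:380];cv2.imwrite('pics/c5.png',cv2.resize(a,None,fx=2.5,fy=2.5)[:,:,::-1])
```

```text
-0.05788430118673092 [[-2.54139119e-01 -9.33307579e-01 -2.53673554e-01]
 [-9.67167276e-01  2.45479398e-01  6.57824055e-02]
 [ 8.76413648e-04  2.62062643e-01 -9.65050467e-01]]
[181.51888668 137.02683897] 1006 [ 0.5971 -0.0524] dir 75.0
[201.48484848 145.39393939] 33 [ 0.5884 -0.0638] dir -45.7
[199.38028169 156.47887324] 71 [ 0.582  -0.0601] dir -30.5
[153.41935484 153.5483871 ] 31 [ 0.592  -0.0309] dir -74.0
[155.89655172 160.89655172] 29 [ 0.5871 -0.0308] dir -21.8
[252.58064516 165.74193548] 31 [ 0.5671 -0.0924] dir 62.9
[247.5483871  171.41935484] 31 [ 0.5644 -0.088 ] dir 68.9
[242.58333333 176.375     ] 24 [ 0.5621 -0.0839] dir 82.9
[237.72222222 181.88888889] 18 [ 0.5595 -0.0796] dir -49.3
[122.5 183.5] 28 [ 0.5792 -0.003 ] dir 34.3
[177.8        206.68148148] 135 [ 0.5543 -0.0345] dir -30.1
[103.48275862 218.84482759] 58 [0.5601 0.0196] dir 61.1
[146.81174089 304.27125506] 494 [0.4923 0.014 ] dir 73.0
[262.90821256 305.55555556] 207 [ 0.4698 -0.0696] dir 75.7
yaw -14.552297276757963
[ 0.52896375 -0.02447431]
[0.54081344 0.02045915]
[ 0.51742035 -0.0682905 ]
[ 0.56766339 -0.03890487]
[ 0.48683335 -0.00840997]
```

View pics/c5.png

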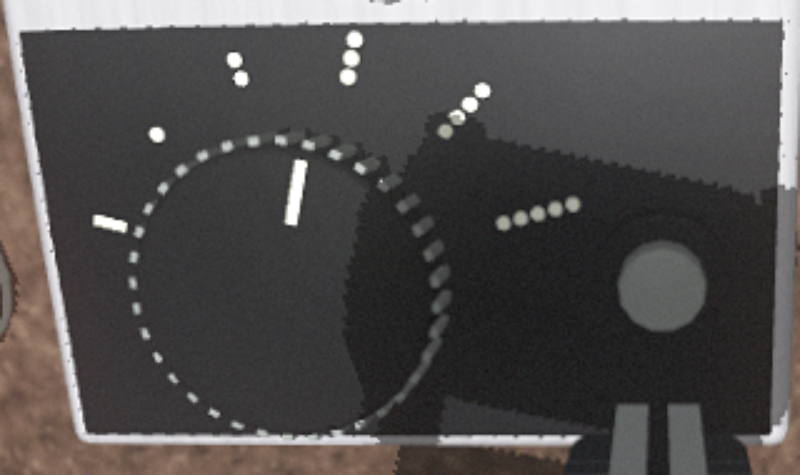

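The pointer line runs −15.6° from the hotplate's x axis, which is three dots. The button is up, and nothing has shifted.

```bash
python3 -c "
from rig import env
print(env.close_job())"
```

```text
the job is handed in; nothing more can be done
None
```

The dial is clicked in at three dots, the start button was pressed fully down and let go (about 18 N at the stop, against the 5 N it needs), the arm is clear, and the job was handed in at about 7 s; no verdict came back.

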